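# Clamp the abrasive disc on the lapping machine evenly

### The job

A fresh pink abrasive disc lies on the round lapping machine: tighten the three blue captive knobs of its clamp flange evenly, clockwise. Go round once, bringing each knob only to its yellow half-way mark and letting go; when all three are there, go round again and turn each one fully home to its stop at the green mark. Let go of everything and leave the other things on the bench where they are.

Things in the scene. Friction and masses are not known exactly. Their poses are not given: they have to be found in the camera images.
- machine: Lapping machine, fixed: round green housing 370 mm across, 62 mm high, with a pink disc 280 mm across and a round aluminium clamp flange 216 mm across, its top 76 mm above the bench; a 40 mm nut in the middle reaches 91 mm. Origin: centre of the underside. The knobs stand 70 mm from the centre: a towards +x, b at +120 degrees (counterclockwise from above), c at -120.
- machine_centre (a point): Centre of the top face of the clamp flange, 76 mm above the bench.
- knob_a (a joint): Turn of the knob in rad, growing clockwise seen from above: 0 at the red mark (loose), 1.3 at the yellow mark (half-way), 2.6 at the green mark, a hard end stop (tight). Starts between 0 and 0.45. The knob needs about 0.05 N m to turn and stays where it is left; it does not rise or sink.
- knob_a_grip (a point): On the knob's vertical axis at grip height, 114 mm above the bench. An upright blue bar 46 mm long (point x, turns with the knob), 14 mm thick (y), 40 mm high; its top is 12 mm above this point, its steel skirt (46 mm across) 26 mm below, the fixed black foot (74 mm across) 34 mm below. A white stripe marks its +x end, which points at the coloured marks on the foot.
- knob_b (a joint): Turn of the knob in rad, growing clockwise seen from above: 0 at the red mark (loose), 1.3 at the yellow mark (half-way), 2.6 at the green mark, a hard end stop (tight). Starts between 0 and 0.45. The knob needs about 0.05 N m to turn and stays where it is left; it does not rise or sink.
- knob_b_grip (a point): On the knob's vertical axis at grip height, 114 mm above the bench. An upright blue bar 46 mm long (point x, turns with the knob), 14 mm thick (y), 40 mm high; its top is 12 mm above this point, its steel skirt (46 mm across) 26 mm below, the fixed black foot (74 mm across) 34 mm below. A white stripe marks its +x end, which points at the coloured marks on the foot.
- knob_c (a joint): Turn of the knob in rad, growing clockwise seen from above: 0 at the red mark (loose), 1.3 at the yellow mark (half-way), 2.6 at the green mark, a hard end stop (tight). Starts between 0 and 0.45. The knob needs about 0.05 N m to turn and stays where it is left; it does not rise or sink.
- knob_c_grip (a point): On the knob's vertical axis at grip height, 114 mm above the bench. An upright blue bar 46 mm long (point x, turns with the knob), 14 mm thick (y), 40 mm high; its top is 12 mm above this point, its steel skirt (46 mm across) 26 mm below, the fixed black foot (74 mm across) 34 mm below. A white stripe marks its +x end, which points at the coloured marks on the foot.
- scissors0: surgical scissors, bare steel, 165 mm long, lying flat, 6 mm thick; origin under the middle, blades to +x; a bystander, on the low round stump
- scissors1: surgical scissors, bare steel, 165 mm long, lying flat, 6 mm thick; origin under the middle, blades to +x; a bystander, on the low round stump
- scissors2: surgical scissors, bare steel, 165 mm long, lying flat, 6 mm thick; origin under the middle, blades to +x; a bystander, on the bench
- oil: yellow oil bottle with red cap, 56 mm across, 130 mm high, standing; origin under its centre; a bystander
- brush: hand brush, 150 mm long, lying on the bench; origin under its middle; a bystander
- tin: small brass tin, 36 mm across, 22 mm high, standing on the rim of the machine's housing; origin under its centre; a bystander
- polish_bar: green bar of polish, 100 x 35 x 28 mm, lying on the bench; origin under its centre; a bystander

How it is judged:
On the way:
1. all three knobs are within 0.45 rad of their yellow half-way marks (joint values 0.85 to 1.75) and the robot has let go of the machine (value of joint knob_a between 0.85 and 1.75 rad and value of joint knob_b between 0.85 and 1.75 rad and value of joint knob_c between 0.85 and 1.75 rad and contact force between the fingers and machine below 0.2 N), for 0.1 s.
At the end, for the whole second after the job is handed in: All three knobs are turned clockwise to their end stops at the green marks (joint value 2.6; 2.46 or more counts) and are still (value of joint each of knob_a, knob_b, knob_c above 2.46 rad and velocity of joint knob_a between -0.05 and 0.05 rad/s and velocity of joint knob_b between -0.05 and 0.05 rad/s and velocity of joint knob_c between -0.05 and 0.05 rad/s); the robot touches nothing.
It fails at once if knob_a goes past its half-way (yellow) mark by more than 0.45 rad while another knob is still more than 0.45 rad short of its own (value of joint knob_a above 1.75 rad and value of joint any of knob_b, knob_c below 0.85 rad).
It fails at once if knob_b goes past its half-way (yellow) mark by more than 0.45 rad while another knob is still more than 0.45 rad short of its own (value of joint knob_b above 1.75 rad and value of joint any of knob_a, knob_c below 0.85 rad).
It fails at once if knob_c goes past its half-way (yellow) mark by more than 0.45 rad while another knob is still more than 0.45 rad short of its own (value of joint knob_c above 1.75 rad and value of joint any of knob_a, knob_b below 0.85 rad).
It fails at once if something else on the bench is moved by more than 40 mm (distance of any of scissors0, scissors1, scissors2, oil, brush, tin, polish_bar from where it was at the start of the episode above 0.04 m).
It also fails if it takes over 72 s, if anything falls off the work surface, if the arm or the gripper's body presses on something with over 40 N, if the wrist force passes 120 N, or if a joint passes its speed limit or range.

### The arm

A 6-joint arm with a two-finger parallel gripper is mounted at the origin on the work surface. World frame = base frame: x ahead of the robot, y to its left, z up, the work surface at z = 0. Lengths are in m, angles in rad, forces in N, time in s.
With the tool pointing down it reaches from about 0.35 to 0.95 m from the base axis. Payload 17.4 kg.
Tool frame: the origin (TCP) lies midway between the tips of the shut fingers; the grasp point (between the pads) lies 19 mm behind it; z points along the fingers, y is the line along which they close (so a half turn about z gives the same grasp; the last joint's range is limited). The gripper opens to 93 mm and grips with 3 to 60 N. Pads are 15 mm wide; open, the fingers measure 128 mm over their backs; the gripper's body (75 mm by 188 mm) begins 65 mm behind the grasp point.
Start: joints at [1.181, 0.116, 1.442, -0, 1.584, -0.038], TCP at [0.233, 0.634, 0.219] pointing down, gripper open.
Joint ranges: [-2.83, 2.83], [-0.83, 2.19], [0.07, 2.5], [-1.14, 4.28], [0.01, 3], [-2.97, 2.97]. Speed limits (rad/s): [1.89, 1.89, 2.22, 3.14, 3.14, 3.14].

### API

Orientations are given as a unit quaternion [w, x, y, z].
In Python, from rig import telemetry, grab_frame, calibration, workorder gives the robot as it stands.
- The arm moves only by the tool apply_moves, never from a script. Its arguments are lists of equal length, an entry for each row: "hand": the finger opening in mm, from 0 to 93; "linear": the shift along the tool's x, y, z in units of 40 mm (1.0 is 40 mm), a list of three; "rotation": the turn, a rotation vector about the tool's x, y, z in units of 5 degrees (1.0 is 5 degrees), a list of three. In form: {"hand": [hand, ...], "linear": [[dx, dy, dz], ...], "rotation": [[rx, ry, rz], ...]}. A call has 1 to 20 rows; each row is the pose to reach, as a shift and turn from the pose commanded when the call began, along the tool's axes at that moment; what a row does not reach only later rows make up. A row lasts 1/12 s, in which the tool goes at most 41.7 mm and 7.16 degrees, less where a joint would pass 70% of its speed; a pose out of reach is approached as far as the arm can. A call with a gripper value outside its range is refused whole. The fingers move at their own pace and stop on an object; "grip_force" is the grip in N (left out, the last holds). Time passes only in rows, so rows that repeat a pose let the fingers close. It gives the time, the measured TCP pose, the force, the opening and the grip force at its end, in the units of the state.
- telemetry.read_state(): the state, without advancing time (a new reading comes with each control period).
- grab_frame(name): name is "scene" or "top"; returns the picture (420x560x3 uint8, red, green, blue); there is no depth.
- calibration(name): a dict with "mtx" (3x3 intrinsics, pixels), "pose" (4x4, takes a point from camera to world coordinates). Camera axes: x right, y up, looking along -z (the intrinsics and any distortion apply to the point x, -y, -z); pixel columns grow to the right and rows downward; lengths in m; the calibration is good to about 2 mm. A picture is of the moment at which its call begins. calibration takes no time and is no camera call.
- workorder.hand_in(): hands the job in; it is judged then, once.
The state is a dict: "t": time; "q": joint angles; "joint_vel": joint speeds; "joint_torque": joint torques, N m; "tcp_pos": TCP position; "orientation": TCP orientation; "force": force on the tool from outside, world axes, zero at the start; "moment": the same for the moment, N m; "finger_gap": opening from 0.0 (shut) to 1.0 (fully open); "grasp_force": force on a finger pad.
Only numpy, scipy, OpenCV 4.12 (cv2) and the standard library are available. Lean on these libraries where they do the work, as an engineer would, in place of code of your own. Each camera call takes 0.05 s, during which the arm holds its last target. There are 200 camera calls.

## Working session

There is one attempt and no reset: what is moved stays moved. The work goes in short steps, Python scripts to look and compute and a tool call to move; the robot and the scene stay as the last step left them, time stands still between calls to the robot, and variables do not carry over. Pictures are saved under pics/ and viewed, at most 10 in all, crops included, and the job is handed in when it is done.

Besides the shell and the picture viewer there is one more tool, called by a JSON object that holds its "api" and its "payload", one argument or row to a line. apply_moves: Moves the arm, as the interface text tells. Its arguments: {"type":"object","properties":{"hand":{"type":"array","items":{"type":"number"}},"linear":{"type":"array","items":{"type":"array","items":{"type":"number"}}},"rotation":{"type":"array","items":{"type":"array","items":{"type":"number"}}},"grip_force":{"type":"number"}},"required":["hand","linear","rotation"]}

```bash
mkdir -p pics
python3 - <<'E'
from rig import telemetry, grab_frame, calibration
import cv2,numpy as np
for n in("top","scene"):
    f=grab_frame(n); cv2.imwrite(f"pics/{n}0.png",f[:,:,::-1]); c=calibration(n); print(n,np.round(c["mtx"],1).tolist(),np.round(c["pose"],3).tolist(),[k for k in c])
s=telemetry.read_state();print(s)
E
```

```text
top [[383.1, 0.0, 285.0], [0.0, 383.1, 209.3], [0.0, 0.0, 1.0]] [[-0.023, 0.979, -0.201, 0.333], [-1.0, -0.021, 0.009, 0.014], [0.004, 0.201, 0.979, 1.112], [0.0, 0.0, 0.0, 1.0]] ['mtx', 'pose']
scene [[388.6, 0.0, 281.4], [0.0, 388.6, 207.5], [0.0, 0.0, 1.0]] [[-0.527, -0.64, 0.559, 1.099], [0.85, -0.397, 0.347, 0.38], [-0.0, 0.657, 0.754, 0.835], [0.0, 0.0, 0.0, 1.0]] ['mtx', 'pose']
{'t': 0.1, 'q': array([ 1.18120468e+00,  1.16394032e-01,  1.44221373e+00, -2.00550343e-05,
        1.58399627e+00, -3.78099067e-02]), 'joint_vel': array([ 1.03932339e-03, -1.02296565e-03, -1.63906968e-03, -1.40497709e-05,
       -6.28205493e-04, -5.80186560e-04]), 'joint_torque': array([ 2.56472966e-03, -7.22888160e+01, -6.23874378e+01,  7.81400828e-02,
        2.26791197e-02, -8.51602385e-05]), 'tcp_pos': array([0.23253264, 0.6334776 , 0.21799918]), 'orientation': array([-9.74469007e-05,  1.74985437e-01,  9.84570892e-01, -4.96312636e-04]), 'force': array([-0.05392041,  0.17776104, -0.66471618]), 'moment': array([-0.04633628,  0.03390477, -0.00653259]), 'grasp_force': 0.0, 'finger_gap': 1.0001581925738796}
```

View pics/top0.png

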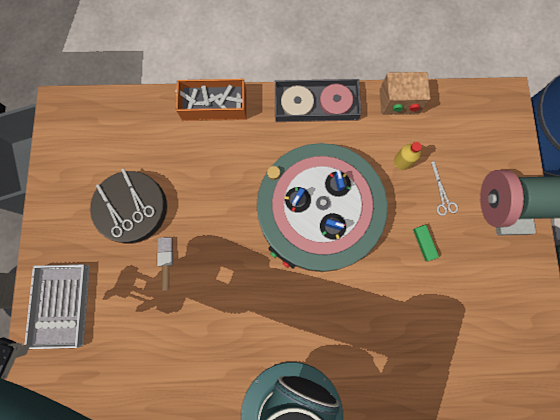

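View pics/scene0.png

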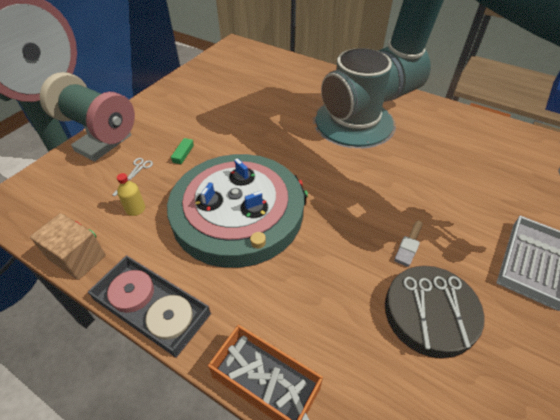

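The top view shows the machine at about (322,206), with knobs at (339,183), (298,199) and (333,226). The tin is at (274,172) and the oil bottle at (408,155). Next I'll measure the blue bars and the marks.

```bash
cat > h.py <<'E'
import cv2,numpy as np
from rig import telemetry, grab_frame, calibration
def ray(n,uv,z):
    c=calibration(n);K=c["mtx"];P=c["pose"]
    uv=np.atleast_2d(np.array(uv,float))
    d=np.c_[(uv[:,0]-K[0,2])/K[0,0],-(uv[:,1]-K[1,2])/K[1,1],-np.ones(len(uv))]@P[:3,:3].T
    return P[:3,3]+d*((z-P[2,3])/d[:,2])[:,None]
def masks(f):
    h=cv2.cvtColor(f,cv2.COLOR_RGB2HSV)
    return h
def blobs(m,amin=3):
    n,l,s,c=cv2.connectedComponentsWithStats(m.astype(np.uint8))
    return [(c[i],s[i,4],np.argwhere(l==i)[:,::-1]) for i in range(1,n) if s[i,4]>=amin]
E
python3 - <<'E'
from h import *
f=cv2.imread("pics/top0.png")[:,:,::-1].copy()
g=cv2.resize(f[140:275,250:395],None,fx=5.5,fy=4.4,interpolation=cv2.INTER_CUBIC)
g=cv2.resize(f[155:250,270:370],None,fx=6,fy=6,interpolation=cv2.INTER_CUBIC)
cv2.imwrite("pics/crop0.png",g[:,:,::-1])
h=masks(f);H,S,V=[h[:,:,i].astype(int) for i in range(3)]
pink=(H>170)|(H<6);pink&=(S>60)&(V>100)
for c,a,p in blobs(pink,500):
    hull=cv2.convexHull(p.astype(np.int32)); e=cv2.fitEllipse(hull); print("pink",c,a,e, ray("top",e[0],.07))
blue=(H>100)&(H<130)&(S>120)&(V>60)
for c,a,p in blobs(blue,15):
    if 250<c[0]<400:
        w=ray("top",p,.126)[:,:2];m=w.mean(0);u,s,vt=np.linalg.svd(w-m);print("blue",c,a,m,vt[0],np.ptp((w-m)@vt[0]),np.ptp((w-m)@vt[1]))
E
```

```text
pink [335.6525641   98.97307692] 780 ((335.6276550292969, 99.0548095703125), (31.106239318847656, 33.630470275878906), 74.56329345703125) [[ 0.87619376 -0.15220248  0.07      ]]
pink [322.09070221 206.25910273] 3076 ((322.2301940917969, 204.7955322265625), (97.80191040039062, 101.1050796508789), 106.58927154541016) [[ 0.55769431 -0.09909598  0.07      ]]
pink [502.36270822 197.92262225] 1861 ((501.5177307128906, 197.8599853515625), (43.761024475097656, 59.78081512451172), 0.4034867584705353) [[ 0.56658065 -0.60215006  0.07      ]]
blue [339.04761905 182.36190476] 105 [ 0.60587492 -0.14047291] [-0.95716586 -0.28954017] 0.05104989144714958 0.022300329921029555
blue [299.02739726 194.43835616] 73 [ 0.57505524 -0.03274019] [-0.8950977   0.44587006] 0.05233196746658084 0.01846957861388536
blue [332.2        224.16190476] 105 [ 0.49340995 -0.11682343] [0.46783345 0.88381665] 0.046299992149725744 0.02366547958041685
```

View pics/crop0.png

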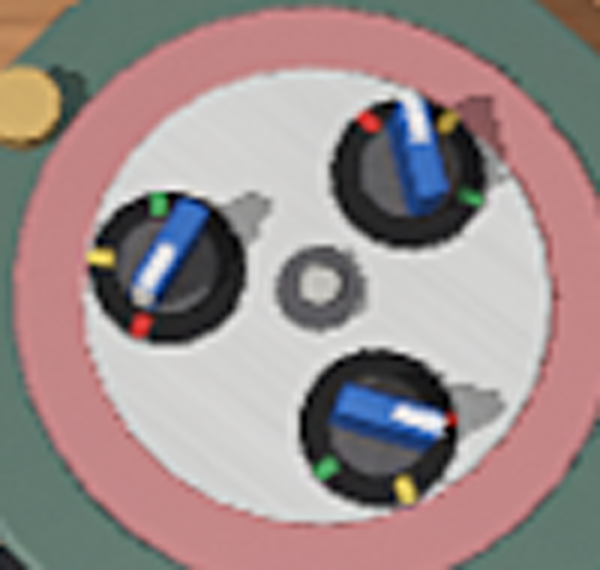

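The crop shows all three feet with their red, yellow and green marks and the white stripes. Feet in crop pixels are at (408,172), (168,268) and (378,428). I'll get precise centres from the black feet and angles from the marks and bar tops.

```bash
cat >> h.py <<'E'
def measure(f,verbose=True,ctr=None):
    b=cv2.resize(f,None,fx=4,fy=4,interpolation=cv2.INTER_CUBIC)
    hh=cv2.cvtColor(b,cv2.COLOR_RGB2HSV).astype(int);H,S,V=hh[...,0],hh[...,1],hh[...,2]
    up=lambda p:(np.asarray(p,float)+.5)/4-.5
    if ctr is None:
        flan=(S<40)&(V>150)
        fl=max((x for x in blobs(flan,2000) if 300<up(x[0])[0]<345 and 180<up(x[0])[1]<230),key=lambda x:x[1])
        hull=cv2.convexHull(fl[2].astype(np.int32));e=cv2.fitEllipse(hull);cf=ray("top",up(e[0]),.076)[0,:2];print("flange ctr",cf,e[1])
        inside=np.zeros(V.shape,np.uint8);cv2.ellipse(inside,e,1,-1)
        dark=(V<60)&(inside>0)
        C=[]
        for c,a,p in blobs(dark,400):
            if a<2000: continue
        m=cv2.morphologyEx(((inside>0)&~((S<60)&(V>110))&~((H>165)|(H<6))).astype(np.uint8),cv2.MORPH_OPEN,np.ones((5,5)))
        for c,a,p in blobs(m,1500):
            print("blob",up(c),a)
    return b,hh,up
E
python3 - <<'E'
from h import *
f=cv2.imread("pics/top0.png")[:,:,::-1].copy()
b,hh,up=measure(f)
H,S,V=hh[...,0],hh[...,1],hh[...,2]
guess=[(338,183.7),(298,199.7),(333,226.3)]
Y,X=np.mgrid[:V.shape[0],:V.shape[1]]
for g in guess:
    r=np.hypot((X+.5)/4-.5-g[0],(Y+.5)/4-.5-g[1])
    dk=(V<75)&(S<110)&(r<14.5)&(r>7)
    pts=np.argwhere(dk)[:,::-1]
    e=cv2.minEnclosingCircle(pts.astype(np.float32)); e2=cv2.fitEllipse(cv2.convexHull(pts.astype(np.int32)))
    c=ray("top",up(e2[0]),.080)[0,:2]; print("foot",up(e[0]),e[1]/4,up(e2[0]),np.array(e2[1])/4,c)
    for n,m in (("red",((H<8)|(H>172))&(S>150)),("yel",(H>18)&(H<32)&(S>110)),("grn",(H>40)&(H<85)&(S>110))):
        bl=blobs(m&(r<14.5)&(V>90),8)
        if bl:
            k=max(bl,key=lambda x:x[1]);w=ray("top",up(k[0]),.080)[0,:2];d=w-c;print(n,k[1],np.hypot(*d),np.degrees(np.arctan2(d[1],d[0])))
    bar=(r<13)&(((H>95)&(H<130)&(S>110)&(V>140))|((S<60)&(V>170)))
    bl=max(blobs(bar,20),key=lambda x:x[1]);w=ray("top",up(bl[2]),.126)[:,:2]
    rc=cv2.minAreaRect((w*1000).astype(np.float32));bx=cv2.boxPoints(rc)
    u,s,vt=np.linalg.svd(w-w.mean(0),full_matrices=False);print("bar",bl[1],rc,w.mean(0),np.degrees(np.arctan2(vt[0,1],vt[0,0])))
    wh=blobs((r<14)&(S<60)&(V>170),20);k=min(wh,key=lambda x:abs(np.hypot(*(up(x[0])-g))-7)) ;w2=ray("top",up(k[0]),.126)[0,:2];d=w2-c;print("white",k[1],d,np.degrees(np.arctan2(d[1],d[0])))
E
```

```text
flange ctr [ 0.55906133 -0.0988603 ] (303.2801818847656, 313.3417053222656)
blob [339.57782486 183.47636535] 5310
blob [297.07475995 198.1204561 ] 5832
blob [322.74058274 202.82525757] 1553
blob [332.30340909 222.12891414] 3960
blob [330.95662196 233.47663453] 2386
foot [337.625 183.5  ] 12.853161811828613 [337.63864136 183.4241333 ] [24.5880146  25.52437019] [ 0.6155884  -0.14359951]
red 164 0.030320525970115968 33.97458307993144
yel 152 0.0312211355248148 -38.45232335181505
grn 98 0.031159402522906134 -113.43674506582619
bar 1240 ((615.590087890625, -142.1291961669922), (47.12509536743164, 14.928467750549316), 10.88637638092041) [ 0.61398987 -0.1424434 ] -169.14776062462113
white 449 [0.01539526 0.00646994] 22.79484554319359
foot [297.48815918 199.35118103] 12.886428833007812 [297.55606079 199.20271301] [24.83787346 25.71926498] [ 0.57284817 -0.03043234]
red 188 0.029340234668134638 153.37645314953554
yel 204 0.0307828332575285 79.40127306367147
grn 156 0.030670507775755862 6.7252233204519065
bar 827 ((572.33544921875, -29.32644271850586), (13.418905258178711, 44.960487365722656), 57.318138122558594) [ 0.57690809 -0.03223337] 146.12999885635253
white 748 [-0.03528614 -0.00856009] -166.36400223114055
foot [332.55926514 225.99832153] 13.15017032623291 [332.64221191 225.82785034] [25.61540031 26.10663986] [ 0.49625411 -0.12392619]
red 45 0.0335378949542275 -84.4458544737396
yel 239 0.030161989008394622 -159.23511565395856
grn 174 0.030256587518311416 126.06331965749594
bar 1274 ((495.3258972167969, -123.47300720214844), (46.99066162109375, 14.031280517578125), 72.17720031738281) [ 0.49565411 -0.12187854] 71.86198116385124
white 342 [-0.00371127 -0.01177833] -107.48929377953449
```

Centres fit a 70 mm circle well, at phase about -39.3°. Start values are roughly a=0.42, b=0.15 and c=0.39. Order: a, b, c to yellow, then c, b, a to green, which keeps the wrist in range.

```bash
cat > go.py <<'E'
import sys,numpy as np
from rig import telemetry
from scipy.spatial.transform import Rotation as R
K=dict(a=(.6156,-.143),b=(.5726,-.030),c=(.4958,-.1237))
def go(k,z,psi):
    s=telemetry.read_state();q=s["orientation"];M=R.from_quat(np.r_[q[1:],q[0]])
    p=np.r_[K[k] if k in K else s["tcp_pos"][:2],z];c,n=np.cos(np.radians(psi)),np.sin(np.radians(psi))
    T=R.from_matrix(np.c_[[c,n,0],[n,-c,0],[0,0,-1]])
    print("t",round(s["t"],2),"tcp",s["tcp_pos"].round(4),"psi",np.degrees(np.arctan2(*M.as_matrix()[1::-1,0])).round(1),"q6",np.degrees(s["q"][5]).round(1),"F",s["force"].round(1),"gap",round(s["finger_gap"]*93,1))
    print("lin",(M.inv().apply(p-s["tcp_pos"])/.04).round(3),"rot",(np.degrees((M.inv()*T).as_rotvec())/5).round(3))
go(sys.argv[1],float(sys.argv[2]),float(sys.argv[3]))
E
python3 go.py a .18 190.9
```

```text
t 0.1 tcp [0.2325 0.6335 0.218 ] psi 159.8 q6 -2.2 F [-0.1  0.2 -0.7] gap 93.0
lin [-15.679 -14.922   0.965] rot [-1.100e-02 -3.000e-03 -6.211e+00]
```

{"api": "apply_moves", "payload": {
  "hand": [45,45,45,45,45,45,45,45,45,45,45,45,45,45,45,45,45,45,45,45],
  "linear": [
    [-15.68,-14.92,0.5],
    [-15.68,-14.92,0.5],
    [-15.68,-14.92,0.5],
    [-15.68,-14.92,0.5],
    [-15.68,-14.92,0.5],
    [-15.68,-14.92,0.5],
    [-15.68,-14.92,0.5],
    [-15.68,-14.92,0.5],
    [-15.68,-14.92,0.5],
    [-15.68,-14.92,0.5],
    [-15.68,-14.92,0.5],
    [-15.68,-14.92,0.5],
    [-15.68,-14.92,0.5],
    [-15.68,-14.92,0.5],
    [-15.68,-14.92,0.5],
    [-15.68,-14.92,0.5],
    [-15.68,-14.92,0.5],
    [-15.68,-14.92,0.5],
    [-15.68,-14.92,0.5],
    [-15.68,-14.92,0.5]
  ],
  "rotation": [
    [0,0,-6.2],
    [0,0,-6.2],
    [0,0,-6.2],
    [0,0,-6.2],
    [0,0,-6.2],
    [0,0,-6.2],
    [0,0,-6.2],
    [0,0,-6.2],
    [0,0,-6.2],
    [0,0,-6.2],
    [0,0,-6.2],
    [0,0,-6.2],
    [0,0,-6.2],
    [0,0,-6.2],
    [0,0,-6.2],
    [0,0,-6.2],
    [0,0,-6.2],
    [0,0,-6.2],
    [0,0,-6.2],
    [0,0,-6.2]
  ],
  "grip_force": 15
}}

```text
t: 1.77
tcp_pos: [0.6014, -0.115, 0.1991]
orientation: [-0.0, -0.094, 0.996, 0.0]
force: [0.5, 0.4, 0.8]
finger_gap: 0.485
grasp_force: 0.0
```

```bash
python3 go.py a .15 190.9
```

```text
t 1.77 tcp [ 0.6014 -0.115   0.1991] psi -169.2 q6 -114.0 F [0.5 0.4 0.8] gap 45.1
lin [-0.219 -0.754  1.226] rot [ 0.002 -0.003 -0.015]
```

{"api": "apply_moves", "payload": {
  "hand": [45,45],
  "linear": [
    [0,0,0],
    [0,0,0]
  ],
  "rotation": [
    [0,0,0],
    [0,0,0]
  ]
}}

```text
t: 1.93
tcp_pos: [0.6011, -0.1145, 0.1983]
orientation: [-0.001, -0.093, 0.996, 0.0]
force: [-0.7, -0.3, -0.3]
finger_gap: 0.484
grasp_force: 0.0
```

```bash
python3 go.py a .15 190.9
```

```text
t 1.93 tcp [ 0.6011 -0.1145  0.1983] psi -169.3 q6 -113.9 F [-0.7 -0.3 -0.3] gap 45.1
lin [-0.226 -0.767  1.205] rot [ 0.009 -0.02  -0.042]
```

{"api": "apply_moves", "payload": {
  "hand": [45,45,45,45,45,45,45],
  "linear": [
    [-0.23,-0.77,0.9],
    [-0.23,-0.77,0.9],
    [-0.23,-0.77,1.6],
    [-0.23,-0.77,2.2],
    [-0.23,-0.77,2.58],
    [-0.23,-0.77,2.58],
    [-0.23,-0.77,2.58]
  ],
  "rotation": [
    [0,0,0],
    [0,0,0],
    [0,0,0],
    [0,0,0],
    [0,0,0],
    [0,0,0],
    [0,0,0]
  ]
}}

```text
t: 2.52
tcp_pos: [0.6156, -0.1406, 0.0965]
orientation: [-0.0, -0.095, 0.995, 0.0]
force: [0.6, -0.5, 0.2]
finger_gap: 0.484
grasp_force: 0.0
```

{"api": "apply_moves", "payload": {
  "hand": [0,0,0,0,0,0],
  "linear": [
    [0,0,0],
    [0,0,0],
    [0,0,0],
    [0,0,0],
    [0,0,0],
    [0,0,0]
  ],
  "rotation": [
    [0,0,0],
    [0,0,0],
    [0,0,0],
    [0,0,0],
    [0,0,0],
    [0,0,0]
  ],
  "grip_force": 15
}}

```text
t: 3.02
tcp_pos: [0.6162, -0.1425, 0.0968]
orientation: [0.001, -0.094, 0.996, -0.001]
force: [2.5, -7.5, 2.5]
finger_gap: 0.146
grasp_force: 15.0
```

```bash
python3 go.py a .095 140.7
```

```text
t 3.02 tcp [ 0.6162 -0.1425  0.0968] psi -169.2 q6 -116.1 F [ 2.5 -7.5  2.5] gap 13.6
lin [ 0.017 -0.008  0.046] rot [-0.025  0.023 10.025]
```

Gripped: gap 13.6 mm on the 14 mm bar. Turning a clockwise about 50° to yellow.

{"api": "apply_moves", "payload": {
  "hand": [0,0,0,0,0,0,0,0,0,0,0,0],
  "linear": [
    [0,-0.05,0],
    [0,-0.05,0],
    [0,-0.05,0],
    [0,-0.05,0],
    [0,-0.05,0],
    [0,-0.05,0],
    [0,-0.05,0],
    [0,-0.05,0],
    [0,-0.05,0],
    [0,-0.05,0],
    [0,-0.05,0],
    [0,-0.05,0]
  ],
  "rotation": [
    [0,0,1],
    [0,0,2],
    [0,0,3],
    [0,0,4],
    [0,0,5],
    [0,0,6],
    [0,0,7],
    [0,0,8],
    [0,0,9],
    [0,0,10],
    [0,0,10],
    [0,0,10]
  ]
}}

```text
t: 4.02
tcp_pos: [0.6162, -0.1434, 0.0969]
orientation: [0.0, 0.334, 0.942, -0.0]
force: [-4.1, 0.0, 6.4]
finger_gap: 0.151
grasp_force: 15.0
```

```bash
python3 go.py a .18 140.7
cat >> h.py <<'E'
def look(z=.126):
    f=grab_frame("top");b=cv2.resize(f,None,fx=4,fy=4,interpolation=cv2.INTER_CUBIC)
    hh=cv2.cvtColor(b,cv2.COLOR_RGB2HSV).astype(int);H,S,V=hh[...,0],hh[...,1],hh[...,2]
    up=lambda p:(np.asarray(p,float)+.5)/4-.5
    Y,X=np.mgrid[:V.shape[0],:V.shape[1]]
    for n,g,red in (("a",(338,183.7),35.2),("b",(298,199.7),155.2),("c",(333,226.3),-84.8)):
        r=np.hypot((X+.5)/4-.5-g[0],(Y+.5)/4-.5-g[1])
        bl=blobs((r<13)&(((H>95)&(H<130)&(S>110)&(V>140))|((S<60)&(V>170))),300)
        if not bl: print(n,"hidden");continue
        k=max(bl,key=lambda x:x[1]);rc=cv2.minAreaRect((ray("top",up(k[2]),z)[:,:2]*1000).astype(np.float32))
        bx=cv2.boxPoints(rc);e1,e2=bx[1]-bx[0],bx[2]-bx[1];e=e1 if np.hypot(*e1)>np.hypot(*e2) else e2
        q=np.radians(red-np.degrees(np.arctan2(e[1],e[0])))%np.pi
        print(n,k[1],np.round(rc[0],1),np.round(rc[1],1),"turn mod pi",q.round(2))
    return f
E
```

```text
t 4.02 tcp [ 0.6162 -0.1434  0.0969] psi 140.9 q6 -66.3 F [-4.1  0.   6.4] gap 14.0
lin [ 1.700e-02 -1.000e-03 -2.079e+00] rot [-0.001  0.002  0.045]
```

{"api": "apply_moves", "payload": {
  "hand": [45,45,45,45,45,45,45,45],
  "linear": [
    [0,0,0],
    [0,0,0],
    [0,0,0],
    [0,0,-0.5],
    [0,0,-1.2],
    [0,0,-1.7],
    [0,0,-1.7],
    [0,0,-1.7]
  ],
  "rotation": [
    [0,0,0],
    [0,0,0],
    [0,0,0],
    [0,0,0],
    [0,0,0],
    [0,0,0],
    [0,0,0],
    [0,0,0]
  ]
}}

```text
t: 4.68
tcp_pos: [0.6166, -0.1434, 0.1652]
orientation: [0.001, 0.335, 0.942, 0.0]
force: [0.2, -0.6, -0.3]
finger_gap: 0.482
grasp_force: 0.0
```

```bash
python3 go.py b .095 146.7
```

```text
t 4.68 tcp [ 0.6166 -0.1434  0.1652] psi 140.9 q6 -66.3 F [ 0.2 -0.6 -0.3] gap 44.8
lin [2.646 1.504 1.752] rot [ 0.008  0.021 -1.165]
```

{"api": "apply_moves", "payload": {
  "hand": [45,45,45,45,45,45,45,45,45,45,45,0,0,0,0,0,0],
  "linear": [
    [2.65,1.5,0],
    [2.65,1.5,0],
    [2.65,1.5,0],
    [2.65,1.5,0],
    [2.65,1.5,0],
    [2.65,1.5,0],
    [2.65,1.5,0.5],
    [2.65,1.5,1.2],
    [2.65,1.5,1.7],
    [2.65,1.5,1.7],
    [2.65,1.5,1.7],
    [2.65,1.5,1.7],
    [2.65,1.5,1.7],
    [2.65,1.5,1.7],
    [2.65,1.5,1.7],
    [2.65,1.5,1.7],
    [2.65,1.5,1.7]
  ],
  "rotation": [
    [0,0,-1.17],
    [0,0,-1.17],
    [0,0,-1.17],
    [0,0,-1.17],
    [0,0,-1.17],
    [0,0,-1.17],
    [0,0,-1.17],
    [0,0,-1.17],
    [0,0,-1.17],
    [0,0,-1.17],
    [0,0,-1.17],
    [0,0,-1.17],
    [0,0,-1.17],
    [0,0,-1.17],
    [0,0,-1.17],
    [0,0,-1.17],
    [0,0,-1.17]
  ]
}}

```text
t: 6.1
tcp_pos: [0.5724, -0.0294, 0.0968]
orientation: [0.001, 0.286, 0.958, 0.001]
force: [2.3, 2.3, 3.7]
finger_gap: 0.147
grasp_force: 15.0
```

```bash
python3 go.py b .095 80.7
```

```text
t 6.1 tcp [ 0.5724 -0.0294  0.0968] psi 146.7 q6 -62.2 F [2.3 2.3 3.7] gap 13.7
lin [-0.012 -0.01   0.046] rot [ 2.2000e-02 -1.0000e-03  1.3201e+01]
```

{"api": "apply_moves", "payload": {
  "hand": [0,0,0,0,0,0,0,0,0,0,0,0,0,0,0],
  "linear": [
    [0,0,0],
    [0,0,0],
    [0,0,0],
    [0,0,0],
    [0,0,0],
    [0,0,0],
    [0,0,0],
    [0,0,0],
    [0,0,0],
    [0,0,0],
    [0,0,0],
    [0,0,0],
    [0,0,0],
    [0,0,0],
    [0,0,0]
  ],
  "rotation": [
    [0,0,1],
    [0,0,2],
    [0,0,3],
    [0,0,4],
    [0,0,5],
    [0,0,6],
    [0,0,7],
    [0,0,8],
    [0,0,9],
    [0,0,10],
    [0,0,11],
    [0,0,12],
    [0,0,13.2],
    [0,0,13.2],
    [0,0,13.2]
  ]
}}

```text
t: 7.35
tcp_pos: [0.5725, -0.0294, 0.0968]
orientation: [0.0, 0.762, 0.647, 0.001]
force: [4.2, 3.3, 0.6]
finger_gap: 0.15
grasp_force: 15.0
```

{"api": "apply_moves", "payload": {
  "hand": [45,45,45,45,45,45,45,45],
  "linear": [
    [0,0,0],
    [0,0,0],
    [0,0,0],
    [0,0,-0.5],
    [0,0,-1.2],
    [0,0,-1.7],
    [0,0,-1.7],
    [0,0,-1.7]
  ],
  "rotation": [
    [0,0,0],
    [0,0,0],
    [0,0,0],
    [0,0,0],
    [0,0,0],
    [0,0,0],
    [0,0,0],
    [0,0,0]
  ]
}}

```text
t: 8.02
tcp_pos: [0.5722, -0.0299, 0.1652]
orientation: [0.001, 0.762, 0.647, 0.001]
force: [-0.7, -0.5, -0.6]
finger_gap: 0.482
grasp_force: 0.0
```

```bash
python3 go.py c .095 72.4
```

```text
t 8.02 tcp [ 0.5722 -0.0299  0.1652] psi 80.7 q6 3.8 F [-0.7 -0.5 -0.6] gap 44.8
lin [-2.623 -1.51   1.753] rot [ 0.021 -0.002  1.658]
```

{"api": "apply_moves", "payload": {
  "hand": [45,45,45,45,45,45,45,45,45,45,45,0,0,0,0,0,0],
  "linear": [
    [-2.62,-1.51,0],
    [-2.62,-1.51,0],
    [-2.62,-1.51,0],
    [-2.62,-1.51,0],
    [-2.62,-1.51,0],
    [-2.62,-1.51,0],
    [-2.62,-1.51,0.5],
    [-2.62,-1.51,1.2],
    [-2.62,-1.51,1.7],
    [-2.62,-1.51,1.7],
    [-2.62,-1.51,1.7],
    [-2.62,-1.51,1.7],
    [-2.62,-1.51,1.7],
    [-2.62,-1.51,1.7],
    [-2.62,-1.51,1.7],
    [-2.62,-1.51,1.7],
    [-2.62,-1.51,1.7]
  ],
  "rotation": [
    [0,0,1.66],
    [0,0,1.66],
    [0,0,1.66],
    [0,0,1.66],
    [0,0,1.66],
    [0,0,1.66],
    [0,0,1.66],
    [0,0,1.66],
    [0,0,1.66],
    [0,0,1.66],
    [0,0,1.66],
    [0,0,1.66],
    [0,0,1.66],
    [0,0,1.66],
    [0,0,1.66],
    [0,0,1.66],
    [0,0,1.66]
  ]
}}

```text
t: 9.43
tcp_pos: [0.4956, -0.1236, 0.0967]
orientation: [0.0, 0.807, 0.591, 0.0]
force: [0.4, -0.0, 2.3]
finger_gap: 0.15
grasp_force: 15.0
```

```bash
python3 go.py c .095 20.7
```

```text
t 9.43 tcp [ 0.4956 -0.1236  0.0967] psi 72.4 q6 0.7 F [ 0.4 -0.   2.3] gap 14.0
lin [-0.001  0.005  0.043] rot [ 1.2000e-02 -6.0000e-03  1.0337e+01]
```

{"api": "apply_moves", "payload": {
  "hand": [0,0,0,0,0,0,0,0,0,0,0,0],
  "linear": [
    [0,0,0],
    [0,0,0],
    [0,0,0],
    [0,0,0],
    [0,0,0],
    [0,0,0],
    [0,0,0],
    [0,0,0],
    [0,0,0],
    [0,0,0],
    [0,0,0],
    [0,0,0]
  ],
  "rotation": [
    [0,0,1],
    [0,0,2],
    [0,0,3],
    [0,0,4],
    [0,0,5],
    [0,0,6],
    [0,0,7],
    [0,0,8],
    [0,0,9],
    [0,0,10.3],
    [0,0,10.3],
    [0,0,10.3]
  ]
}}

```text
t: 10.43
tcp_pos: [0.4954, -0.1234, 0.0967]
orientation: [-0.0, 0.983, 0.183, 0.0]
force: [-2.1, 1.8, 5.1]
finger_gap: 0.151
grasp_force: 15.0
```

{"api": "apply_moves", "payload": {
  "hand": [45,45,45,45,45,45,45,45,45,45,45,45,45,45,45],
  "linear": [
    [0,0,0],
    [0,0,0],
    [0,0,0],
    [0,0,-0.5],
    [0,0,-1.2],
    [0,0,-1.7],
    [0,0,-1.7],
    [-6,0,-1.7],
    [-6,0,-1.7],
    [-6,0,-1.7],
    [-6,0,-1.7],
    [-6,0,-1.7],
    [-6,0,-1.7],
    [-6,0,-1.7],
    [-6,0,-1.7]
  ],
  "rotation": [
    [0,0,0],
    [0,0,0],
    [0,0,0],
    [0,0,0],
    [0,0,0],
    [0,0,0],
    [0,0,0],
    [0,0,0],
    [0,0,0],
    [0,0,0],
    [0,0,0],
    [0,0,0],
    [0,0,0],
    [0,0,0],
    [0,0,0]
  ]
}}

```text
t: 11.68
tcp_pos: [0.2703, -0.2097, 0.1642]
orientation: [0.001, 0.984, 0.18, 0.0]
force: [0.1, 0.6, 0.6]
finger_gap: 0.486
grasp_force: 0.0
```

```bash
python3 - <<'E'
from h import *
f=look();g=cv2.resize(f[130:280,230:430],None,fx=4,fy=4,interpolation=cv2.INTER_CUBIC);cv2.imwrite("pics/mid.png",g[:,:,::-1])
E
python3 go.py c .095 20.7
```

```text
a 1150 [ 615.  -142.6] [13.1 46. ] turn mod pi 1.3
b 1146 [571.8 -28.7] [45.8 13.8] turn mod pi 1.22
c 1233 [ 495.6 -122.6] [45.1 14.6] turn mod pi 1.29
t 11.73 tcp [ 0.2711 -0.2093  0.1641] psi 20.8 q6 27.2 F [ 0.1 -0.3 -0.1] gap 45.1
lin [ 6.011e+00 -2.000e-03  1.730e+00] rot [ 0.006 -0.005  0.027]
```

View pics/mid.png

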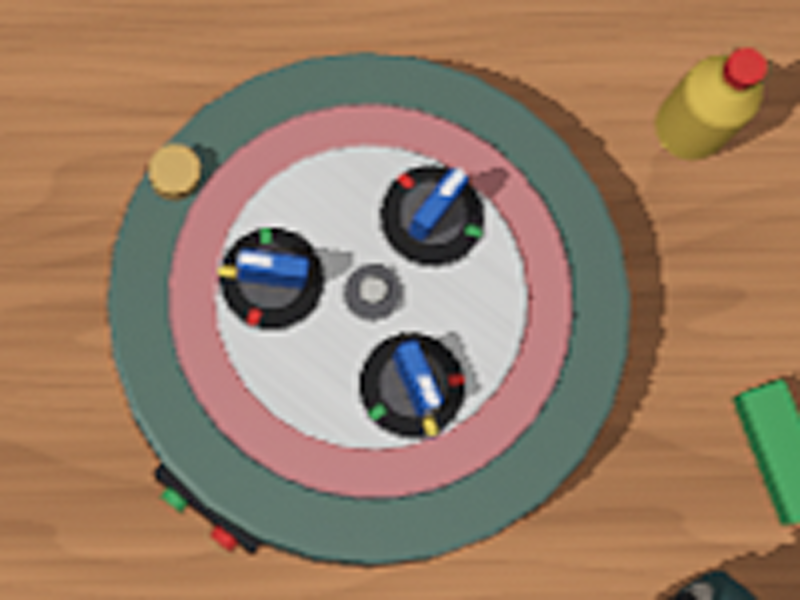

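All three stripes point at their yellow marks (1.30, 1.22, 1.29) and nothing else has moved. Second round, starting with c.

{"api": "apply_moves", "payload": {
  "hand": [45,45,45,45,45,45,45,45,45,45,45,45,45,0,0,0,0,0,0],
  "linear": [
    [6.01,0,0],
    [6.01,0,0],
    [6.01,0,0],
    [6.01,0,0],
    [6.01,0,0],
    [6.01,0,0],
    [6.01,0,0],
    [6.01,0,0],
    [6.01,0,0.5],
    [6.01,0,1.2],
    [6.01,0,1.7],
    [6.01,0,1.7],
    [6.01,0,1.7],
    [6.01,0,1.7],
    [6.01,0,1.7],
    [6.01,0,1.7],
    [6.01,0,1.7],
    [6.01,0,1.7],
    [6.01,0,1.7]
  ],
  "rotation": [
    [0,0,0],
    [0,0,0],
    [0,0,0],
    [0,0,0],
    [0,0,0],
    [0,0,0],
    [0,0,0],
    [0,0,0],
    [0,0,0],
    [0,0,0],
    [0,0,0],
    [0,0,0],
    [0,0,0],
    [0,0,0],
    [0,0,0],
    [0,0,0],
    [0,0,0],
    [0,0,0],
    [0,0,0]
  ]
}}

```text
t: 13.32
tcp_pos: [0.4958, -0.1232, 0.0967]
orientation: [-0.0, 0.983, 0.181, 0.0]
force: [-1.3, 1.7, 2.4]
finger_gap: 0.152
grasp_force: 15.0
```

{"api": "apply_moves", "payload": {
  "hand": [0,0,0,0,0,0,0,0,0,0,0,0,0,0,0,0,0],
  "linear": [
    [0,0,0],
    [0,0,0],
    [0,0,0],
    [0,0,0],
    [0,0,0],
    [0,0,0],
    [0,0,0],
    [0,0,0],
    [0,0,0],
    [0,0,0],
    [0,0,0],
    [0,0,0],
    [0,0,0],
    [0,0,0],
    [0,0,0],
    [0,0,0],
    [0,0,0]
  ],
  "rotation": [
    [0,0,1],
    [0,0,2],
    [0,0,3],
    [0,0,4],
    [0,0,5],
    [0,0,6],
    [0,0,7],
    [0,0,8],
    [0,0,9],
    [0,0,10],
    [0,0,11],
    [0,0,12],
    [0,0,13],
    [0,0,14],
    [0,0,15],
    [0,0,15.2],
    [0,0,15.2]
  ]
}}

```text
t: 14.73
tcp_pos: [0.4958, -0.1233, 0.0967]
orientation: [-0.0, 0.887, -0.462, 0.0]
force: [-1.7, 1.9, 5.1]
finger_gap: 0.148
grasp_force: 15.2
```

{"api": "apply_moves", "payload": {
  "hand": [45,45,45,45,45,45,45,45],
  "linear": [
    [0,0,0],
    [0,0,0],
    [0,0,0],
    [0,0,-0.5],
    [0,0,-1.2],
    [0,0,-1.7],
    [0,0,-1.7],
    [0,0,-1.7]
  ],
  "rotation": [
    [0,0,0],
    [0,0,0],
    [0,0,0],
    [0,0,0],
    [0,0,0],
    [0,0,0],
    [0,0,0],
    [0,0,0]
  ]
}}

```text
t: 15.4
tcp_pos: [0.4961, -0.1235, 0.165]
orientation: [-0.0, 0.887, -0.462, 0.001]
force: [-0.4, -0.3, 0.2]
finger_gap: 0.485
grasp_force: 0.0
```

```bash
python3 go.py b .095 82
```

```text
t 15.4 tcp [ 0.4961 -0.1235  0.165 ] psi -55.1 q6 128.2 F [-0.4 -0.3  0.2] gap 45.1
lin [-0.824 -2.905  1.752] rot [ 1.3000e-02 -2.2000e-02 -2.7415e+01]
```

{"api": "apply_moves", "payload": {
  "hand": [45,45,45,45,45,45,45,45,45,45,45,45,45,45,45,45,45,45,45,45],
  "linear": [
    [-0.82,-2.9,0],
    [-0.82,-2.9,0],
    [-0.82,-2.9,0],
    [-0.82,-2.9,0],
    [-0.82,-2.9,0],
    [-0.82,-2.9,0],
    [-0.82,-2.9,0],
    [-0.82,-2.9,0],
    [-0.82,-2.9,0],
    [-0.82,-2.9,0],
    [-0.82,-2.9,0],
    [-0.82,-2.9,0],
    [-0.82,-2.9,0],
    [-0.82,-2.9,0],
    [-0.82,-2.9,0],
    [-0.82,-2.9,0],
    [-0.82,-2.9,0],
    [-0.82,-2.9,0],
    [-0.82,-2.9,0],
    [-0.82,-2.9,0]
  ],
  "rotation": [
    [0,0,-27.4],
    [0,0,-27.4],
    [0,0,-27.4],
    [0,0,-27.4],
    [0,0,-27.4],
    [0,0,-27.4],
    [0,0,-27.4],
    [0,0,-27.4],
    [0,0,-27.4],
    [0,0,-27.4],
    [0,0,-27.4],
    [0,0,-27.4],
    [0,0,-27.4],
    [0,0,-27.4],
    [0,0,-27.4],
    [0,0,-27.4],
    [0,0,-27.4],
    [0,0,-27.4],
    [0,0,-27.4],
    [0,0,-27.4]
  ]
}}

```text
t: 17.07
tcp_pos: [0.5716, -0.03, 0.1627]
orientation: [-0.001, 0.753, 0.658, -0.001]
force: [-0.0, 0.2, -0.4]
finger_gap: 0.484
grasp_force: 0.0
```

```bash
python3 go.py b .095 81.5
```

```text
t 17.07 tcp [ 0.5716 -0.03    0.1627] psi 82.3 q6 2.2 F [-0.   0.2 -0.4] gap 45.1
lin [0.004 0.027 1.693] rot [-0.021  0.001  0.157]
```

{"api": "apply_moves", "payload": {
  "hand": [45,45,45,45,45,0,0,0,0,0,0],
  "linear": [
    [0,0.03,0.5],
    [0,0.03,1.2],
    [0,0.03,1.65],
    [0,0.03,1.65],
    [0,0.03,1.65],
    [0,0.03,1.65],
    [0,0.03,1.65],
    [0,0.03,1.65],
    [0,0.03,1.65],
    [0,0.03,1.65],
    [0,0.03,1.65]
  ],
  "rotation": [
    [0,0,0.16],
    [0,0,0.16],
    [0,0,0.16],
    [0,0,0.16],
    [0,0,0.16],
    [0,0,0.16],
    [0,0,0.16],
    [0,0,0.16],
    [0,0,0.16],
    [0,0,0.16],
    [0,0,0.16]
  ]
}}

```text
t: 17.98
tcp_pos: [0.5726, -0.0301, 0.0988]
orientation: [-0.001, 0.76, 0.65, -0.001]
force: [-7.2, 0.4, 3.6]
finger_gap: 0.152
grasp_force: 15.0
```

{"api": "apply_moves", "payload": {
  "hand": [0,0,0,0,0,0,0,0,0,0,0,0,0,0,0,0,0],
  "linear": [
    [0,0,0],
    [0,0,0],
    [0,0,0],
    [0,0,0],
    [0,0,0],
    [0,0,0],
    [0,0,0],
    [0,0,0],
    [0,0,0],
    [0,0,0],
    [0,0,0],
    [0,0,0],
    [0,0,0],
    [0,0,0],
    [0,0,0],
    [0,0,0],
    [0,0,0]
  ],
  "rotation": [
    [0,0,1],
    [0,0,2],
    [0,0,3],
    [0,0,4],
    [0,0,5],
    [0,0,6],
    [0,0,7],
    [0,0,8],
    [0,0,9],
    [0,0,10],
    [0,0,11],
    [0,0,12],
    [0,0,13],
    [0,0,14],
    [0,0,15],
    [0,0,15.4],
    [0,0,15.4]
  ]
}}

```text
t: 19.4
tcp_pos: [0.5724, -0.0296, 0.0987]
orientation: [-0.001, 0.999, 0.035, -0.001]
force: [-11.3, 5.1, 9.1]
finger_gap: 0.154
grasp_force: 15.2
```

{"api": "apply_moves", "payload": {
  "hand": [45,45,45,45,45,45,45,45],
  "linear": [
    [0,0,0],
    [0,0,0],
    [0,0,0],
    [0,0,-0.5],
    [0,0,-1.2],
    [0,0,-1.7],
    [0,0,-1.7],
    [0,0,-1.7]
  ],
  "rotation": [
    [0,0,0],
    [0,0,0],
    [0,0,0],
    [0,0,0],
    [0,0,0],
    [0,0,0],
    [0,0,0],
    [0,0,0]
  ]
}}

```text
t: 20.07
tcp_pos: [0.5738, -0.0304, 0.1673]
orientation: [0.0, 0.999, 0.036, 0.001]
force: [0.9, 0.2, -0.3]
finger_gap: 0.485
grasp_force: 0.0
```

```bash
python3 go.py a .095 140.7
```

```text
t 20.07 tcp [ 0.5738 -0.0304  0.1673] psi 4.1 q6 80.3 F [ 0.9  0.2 -0.3] gap 45.1
lin [0.838 2.882 1.81 ] rot [ 3.1000e-02 -5.0000e-03 -2.7322e+01]
```

{"api": "apply_moves", "payload": {
  "hand": [45,45,45,45,45,45,45,45,45,45,45,45,45,45,45,45,45,45,45,45],
  "linear": [
    [0.85,2.89,0],
    [0.85,2.89,0],
    [0.85,2.89,0],
    [0.85,2.89,0],
    [0.85,2.89,0],
    [0.85,2.89,0],
    [0.85,2.89,0],
    [0.85,2.89,0],
    [0.85,2.89,0],
    [0.85,2.89,0],
    [0.85,2.89,0],
    [0.85,2.89,0],
    [0.85,2.89,0],
    [0.85,2.89,0],
    [0.85,2.89,0],
    [0.85,2.89,0],
    [0.85,2.89,0],
    [0.85,2.89,0],
    [0.85,2.89,0],
    [0.85,2.89,0]
  ],
  "rotation": [
    [0,0,-27.3],
    [0,0,-27.3],
    [0,0,-27.3],
    [0,0,-27.3],
    [0,0,-27.3],
    [0,0,-27.3],
    [0,0,-27.3],
    [0,0,-27.3],
    [0,0,-27.3],
    [0,0,-27.3],
    [0,0,-27.3],
    [0,0,-27.3],
    [0,0,-27.3],
    [0,0,-27.3],
    [0,0,-27.3],
    [0,0,-27.3],
    [0,0,-27.3],
    [0,0,-27.3],
    [0,0,-27.3],
    [0,0,-27.3]
  ]
}}

```text
t: 21.73
tcp_pos: [0.615, -0.1431, 0.1647]
orientation: [-0.001, 0.334, 0.943, -0.0]
force: [-0.6, -0.0, 0.6]
finger_gap: 0.483
grasp_force: 0.0
```

```bash
python3 go.py a .095 140.7
```

```text
t 21.73 tcp [ 0.615  -0.1431  0.1647] psi 141.0 q6 -66.4 F [-0.6 -0.   0.6] gap 44.9
lin [-0.013  0.012  1.743] rot [-0.009 -0.018  0.051]
```

Turn for a: from 140.7° to 65°, which is 15.2 units.

{"api": "apply_moves", "payload": {
  "hand": [45,45,45,45,45,0,0,0,0,0,0],
  "linear": [
    [-0.02,0.02,0.5],
    [-0.02,0.02,1.2],
    [-0.02,0.02,1.7],
    [-0.02,0.02,1.7],
    [-0.02,0.02,1.7],
    [-0.02,0.02,1.7],
    [-0.02,0.02,1.7],
    [-0.02,0.02,1.7],
    [-0.02,0.02,1.7],
    [-0.02,0.02,1.7],
    [-0.02,0.02,1.7]
  ],
  "rotation": [
    [0,0,0.05],
    [0,0,0.05],
    [0,0,0.05],
    [0,0,0.05],
    [0,0,0.05],
    [0,0,0.05],
    [0,0,0.05],
    [0,0,0.05],
    [0,0,0.05],
    [0,0,0.05],
    [0,0,0.05]
  ]
}}

```text
t: 22.65
tcp_pos: [0.6164, -0.1435, 0.0989]
orientation: [0.0, 0.339, 0.941, -0.001]
force: [-3.0, -1.5, 2.5]
finger_gap: 0.15
grasp_force: 15.0
```

{"api": "apply_moves", "payload": {
  "hand": [0,0,0,0,0,0,0,0,0,0,0,0,0,0,0,0,0],
  "linear": [
    [0,0,0],
    [0,0,0],
    [0,0,0],
    [0,0,0],
    [0,0,0],
    [0,0,0],
    [0,0,0],
    [0,0,0],
    [0,0,0],
    [0,0,0],
    [0,0,0],
    [0,0,0],
    [0,0,0],
    [0,0,0],
    [0,0,0],
    [0,0,0],
    [0,0,0]
  ],
  "rotation": [
    [0,0,1],
    [0,0,2],
    [0,0,3],
    [0,0,4],
    [0,0,5],
    [0,0,6],
    [0,0,7],
    [0,0,8],
    [0,0,9],
    [0,0,10],
    [0,0,11],
    [0,0,12],
    [0,0,13],
    [0,0,14],
    [0,0,15],
    [0,0,15.2],
    [0,0,15.2]
  ]
}}

```text
t: 24.07
tcp_pos: [0.6153, -0.1438, 0.0988]
orientation: [-0.0, 0.847, 0.532, -0.002]
force: [-15.6, -5.2, 9.2]
finger_gap: 0.15
grasp_force: 15.4
```

{"api": "apply_moves", "payload": {
  "hand": [45,45,45,45,45,45,45],
  "linear": [
    [0,0,0],
    [0,0,0],
    [0,0,0],
    [0,0,-0.5],
    [0,0,-1.2],
    [0,0,-2],
    [0,0,-2.5]
  ],
  "rotation": [
    [0,0,0],
    [0,0,0],
    [0,0,0],
    [0,0,0],
    [0,0,0],
    [0,0,0],
    [0,0,0]
  ]
}}

```text
t: 24.65
tcp_pos: [0.6171, -0.143, 0.2014]
orientation: [0.001, 0.846, 0.533, 0.001]
force: [-0.4, 0.0, -0.2]
finger_gap: 0.485
grasp_force: 0.0
```

```bash
sed -i 's/^K=dict(/K=dict(p=(.3,.40),/' go.py; python3 go.py p .2 65
```

```text
t 24.65 tcp [ 0.6171 -0.143   0.2014] psi 64.4 q6 10.3 F [-0.4  0.  -0.2] gap 45.1
lin [ 8.8060e+00 -1.3022e+01  9.0000e-03] rot [ 0.028 -0.007 -0.13 ]
```

{"api": "apply_moves", "payload": {
  "hand": [45,45,45,45,45,45,45,45,45,45,45,45,45,45,45,45,45,45,45,45],
  "linear": [
    [8.8,-13,0],
    [8.8,-13,0],
    [8.8,-13,0],
    [8.8,-13,0],
    [8.8,-13,0],
    [8.8,-13,0],
    [8.8,-13,0],
    [8.8,-13,0],
    [8.8,-13,0],
    [8.8,-13,0],
    [8.8,-13,0],
    [8.8,-13,0],
    [8.8,-13,0],
    [8.8,-13,0],
    [8.8,-13,0],
    [8.8,-13,0],
    [8.8,-13,0],
    [8.8,-13,0],
    [8.8,-13,0],
    [8.8,-13,0]
  ],
  "rotation": [
    [0,0,0],
    [0,0,0],
    [0,0,0],
    [0,0,0],
    [0,0,0],
    [0,0,0],
    [0,0,0],
    [0,0,0],
    [0,0,0],
    [0,0,0],
    [0,0,0],
    [0,0,0],
    [0,0,0],
    [0,0,0],
    [0,0,0],
    [0,0,0],
    [0,0,0],
    [0,0,0],
    [0,0,0],
    [0,0,0]
  ]
}}

```text
t: 26.32
tcp_pos: [0.3011, 0.3985, 0.1983]
orientation: [0.0, 0.847, 0.532, 0.0]
force: [-0.2, -1.0, -1.1]
finger_gap: 0.486
grasp_force: 0.0
```

Run:
```python
from h import *
f=look();g=cv2.resize(f[130:280,230:430],None,fx=4,fy=4,interpolation=cv2.INTER_CUBIC);cv2.imwrite("pics/end.png",g[:,:,::-1])
```

```text
a 1167 [ 614.6 -143.1] [46. 14.] turn mod pi 2.6
b 1231 [573.1 -28.9] [46.1 14.6] turn mod pi 2.6
c 1299 [ 494.  -120.6] [13.4 50.8] turn mod pi 2.61
```

View pics/end.png

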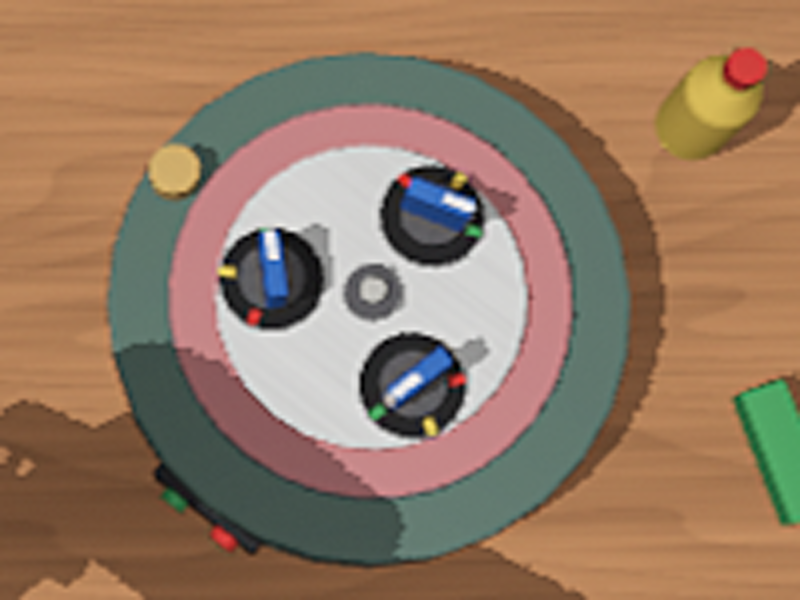

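All three stripes point at their green marks (2.60, 2.60, 2.61), and the tin, bottle and bar in view are unmoved.

```bash
python3 -c "
from rig import workorder
print(workorder.hand_in())"
```

```text
the job is handed in; nothing more can be done
None
```

All three knobs were brought to yellow, released, then turned home to green (camera reads about 2.6 rad each). The gripper is clear, and the job was handed in at about 26 s; no verdict was returned.

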